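# Stand the finished mosaic on the bench easel

## Robot

A 7-joint arm with a two-finger parallel gripper is mounted at the origin on the work surface. World frame = base frame: x ahead of the robot, y to its left, z up, the work surface at z = 0. Lengths are in m, angles in rad, forces in N, time in s.
With the tool pointing down it reaches from about 0.425 to 0.975 m from the base axis. Payload 16.7 kg.
Tool frame: the origin (TCP) lies between the finger pads; the fingertips stand 19 mm ahead of it and the grasp point (between the pads) is the TCP; z points along the fingers, y is the line along which they close (so a half turn about z gives the same grasp; the last joint's range is limited). The gripper opens to 85 mm and grips with 20 to 120 N. Pads are 22 mm wide; open, the fingers measure 114 mm over their backs; the gripper's body (76 mm by 85 mm) begins 54 mm behind the grasp point. The pads swing forward as they close: fully open they stand 13 mm farther back than shut.
Start: joints at [0.965, 0.426, 0.074, 1.606, -0.034, 1.111, -0.067], TCP at [0.298, -0.606, 0.25] pointing down, gripper open.
Joint ranges: [-2.85, 2.85], [-0.5, 2.14], [-1.23, 1.37], [0.21, 2.46], [-1.02, 4.16], [0.16, 2.05], [-2.73, 2.73]. Speed limits (rad/s): [1.89, 1.89, 2.39, 2.39, 3.01, 3.01, 3.01].

## Interface

Orientations are given as a rotation vector (axis times angle).
In Python, from workcell import monitor, vision, close_job gives the robot as it stands. The module is installed in compiled form; this text tells all that it offers.
- The arm moves only by the tool arm_command, never from a script. Its argument "plan" is a list of rows, each an object of numbers: "tx", "ty", "tz": the shift along the tool's x, y, z in m; "spin": the turn about the tool's z in degrees; "hand": the finger opening in m, from 0 to 0.0854. A call has 1 to 20 rows; each row shifts and turns the commanded pose from where the row before left it, along the tool's axes as they then stand; what a row does not reach is not made up. A row lasts 1/8 s, in which the tool goes at most 62.5 mm and 10.7 degrees, less where a joint would pass 70% of its speed; a pose out of reach is approached as far as the arm can. A call is refused whole if a number of a shift passes 0.0625 or a number of a turn 10.7, either way. A call with a gripper value outside its range is refused whole. The fingers move at their own pace and stop on an object; the grip force is fixed at half the most. Time passes only in rows, so rows that do not move let the fingers close. It gives the time, the measured TCP pose, the force, the opening and the grip force at its end, in the units of the state.
- monitor.sense(): the state, without advancing time (a new reading comes with each control period).
- vision.snapshot(name): name is "scene" or "top"; returns (picture, depth): 480x640x3 uint8, red, green, blue; 480x640 float32, m along the optical axis (not along the pixel's ray), 0 where there is no reading.
- vision.calibration(name): a dict with "intrinsics" (3x3 intrinsics, pixels), "rvec" (rotation vector, rad) and "tvec" (3), from world to camera coordinates, as OpenCV has them. Camera axes: x right, y down, z forward; pixel columns grow to the right and rows downward; lengths in m; the calibration is good to about 2 mm. A picture is of the moment at which its call begins. calibration takes no time and is no camera call.
- close_job(): hands the job in; it is judged then, once.
The state is a dict: "clock": time; "joint_positions": joint angles; "joint_velocities": joint speeds; "joint_efforts": joint torques, N m; "tcp_pos": TCP position; "ee_rot": TCP orientation; "contact_force": force on the tool from outside, world axes, zero at the start; "moment": the same for the moment, N m; "gripper_width": finger opening in m; "gripper_force": force on a finger pad.
Only numpy, scipy, OpenCV 4.12 (cv2) and the standard library are available. Lean on these libraries where they do the work, as an engineer would, in place of code of your own. Each camera call takes 0.05 s, during which the arm holds its last target. There are 200 camera calls.

## Task

Swing the folding easel's rest up until it stops. Then take the mosaic (the blue-framed panel) out of the drying rack and stand it on the easel: lower edge on the ledge behind the lip, centred, picture facing out over the lip, its back laid gently against the rest before you let go. Leave the rest standing up, and do not disturb the other panels, the dish, the jar, the glue bottle or the nippers.

Things in the scene. Friction and masses are not known exactly. Their poses are not given: they have to be found in the camera images.
- easel: Folding wooden bench easel, fixed. Origin: on the bench under its middle; x points to its front (the lip side, away from the robot), y to its left, z up. Two runners along x, 215 mm long, 16 wide, 42 tall, centred at y = +72 and -72 mm; between them a cross foot, 22 mm along x and 14 tall, at x = +5 mm.
- rest_hinge (a point): Middle of the rest's hinge axis, which runs along the easel's y: in the easel's frame x = +70, y = 0, z = 30 mm. Axes as the easel's.
- easel_rest (a joint): Hinge of the rest, rad: 0 folded level, pointing to the easel's -x; grows as it swings up and forward; hard stop at 1.25 (leaning back 0.32 from vertical). Stiff friction hinge (0.8 N m, 6 N at the bar): stays where left, folds back if pushed harder. Open frame 12 mm thick: stiles 14 mm wide, centred 50 mm either side of the middle, reaching 151 mm from the hinge; mid rail at 60 mm.
- rest_bar (a point): Middle of the round aluminium bar across the free end of the rest: 12 mm diameter, 86 mm clear between the stiles, 145 mm from the hinge axis. Pinch it from above; it may turn between the fingers; the frame is open below it. Axes move with the rest: -x runs from hinge to bar, y along the bar.
- ledge_corner (a point): Middle of the line where the ledge's top meets the front face of the raised rest: easel's frame x = +69, y = 0, z = 53 mm; axes as the easel's. A well seated panel has its lower back edge here. The ledge is 170 mm wide, 32 mm deep from rest to lip, slopes down to the rest by 0.32 rad (square to the raised rest); the lip is 8 mm thick and 12 mm above the ledge.
- rack: Dark wooden drying rack, fixed, 205 mm along its x, 114 mm along y, floor bars 12 mm thick. Three slots 70 mm apart along x; each is two pairs of 10 mm dowels, 45 mm either side of the middle, reaching 64 mm above the bench, 18 mm clear between the dowels of a pair. Origin: on the bench under its middle.
- mosaic: Finished mosaic: rigid panel 150 mm wide (y), 200 tall (z), 14 thick (x), about 0.45 kg, blue frame, blue, white and yellow tiles. Origin: middle of its lower edge face; x points out of the picture. Stands upright in one slot of the rack, picture away from the robot, lower edge 12 mm above the bench, yaw as the rack's. Grip its top edge across the thickness, from above.
- blank_panel: Bystander of the mosaic's size with a light wood frame and plain plywood, in another slot of the rack. Origin: middle of its lower edge face.
- primed_panel: Bystander of the mosaic's size, white, in another slot of the rack. Origin: middle of its lower edge face.
- tile_dish: Bystander: white dish of tiles, 84 mm across, 26 mm tall. Origin under its centre.
- tile_jar: Bystander: green glass jar with metal cap, 56 mm across, 75 mm tall. Origin under its centre.
- glue_bottle: Bystander: white bottle with red cap, 64 mm across, 190 mm tall. Origin under its centre.
- nippers: Bystander: tile nippers with red handles lying on the bench, 175 mm long, 17 mm tall. Origin near the pivot.

How it is judged:
By the outcome, as a careful person would: the job done as asked, in the order asked, and still so for the second after the job is handed in, with the robot touching nothing.
It also fails if it takes over 58 s, if anything falls off the work surface, if the arm or the gripper's body presses on something with over 40 N, if the wrist force passes 120 N, or if a joint passes its speed limit or range.

## Working session

There is one attempt and no reset: what is moved stays moved. The work goes in short steps, Python scripts to look and compute and a tool call to move; the robot and the scene stay as the last step left them, time stands still between calls to the robot, and variables do not carry over. Pictures are saved under pics/ and viewed, at most 10 in all, crops included, and the job is handed in when it is done.

Besides the shell and the picture viewer there is one more tool, called after ">>>" as a command line: name --argument value ..., lists and objects as JSON in quotes. arm_command: Moves the arm, as the interface text tells. Its arguments: {"type":"object","properties":{"plan":{"type":"array","items":{"type":"object","properties":{"tx":{"type":"number"},"ty":{"type":"number"},"tz":{"type":"number"},"spin":{"type":"number"},"hand":{"type":"number"}}}}},"required":["plan"]}

```bash
mkdir -p pics; cat > h.py <<'E'
import numpy as np, cv2
from workcell import monitor, vision
from scipy.spatial.transform import Rotation as R
def snap(n,f=None):
    p,d=vision.snapshot(n)
    if f: cv2.imwrite('pics/'+f,cv2.cvtColor(p,cv2.COLOR_RGB2BGR))
    return p,d
def cloud(n,d):
    c=vision.calibration(n);K=np.array(c['intrinsics']);Rm=R.from_rotvec(np.ravel(c['rvec'])).as_matrix();t=np.ravel(c['tvec'])
    v,u=np.mgrid[:480,:640]
    P=np.stack([(u-K[0,2])/K[0,0]*d,(v-K[1,2])/K[1,1]*d,d],-1)
    W=(P-t)@Rm
    W[d==0]=np.nan
    return W
E
python3 - <<'E'
from h import *
for n in ['scene','top']:
    p,d=snap(n,n+'0.png'); np.savez('pics/'+n+'0.npz',p=p,W=cloud(n,d))
    c=vision.calibration(n); Rm=R.from_rotvec(np.ravel(c['rvec'])).as_matrix(); print(n,-Rm.T@np.ravel(c['tvec']),Rm)
s=monitor.sense(); print({k:np.round(v,3) for k,v in s.items()})
E
```

```text
scene [ 1.20006929 -0.00293319  0.84741866] [[ 0.06741072  0.99759727 -0.01598393]
 [ 0.79295431 -0.06329171 -0.60598484]
 [-0.60554047  0.02817534 -0.79531559]]
top [ 0.4693585  -0.00616289  0.77141243] [[ 0.01679594 -0.99984545 -0.00519349]
 [-0.9857193  -0.01568774 -0.16766439]
 [ 0.167557    0.00793541 -0.98583045]]
{'clock': np.float64(0.1), 'joint_positions': array([ 0.965,  0.427,  0.074,  1.607, -0.034,  1.111, -0.067]), 'joint_velocities': array([-0.001, -0.001,  0.   , -0.001,  0.   ,  0.   ,  0.001]), 'joint_efforts': array([ 8.0000e-03, -9.5154e+01,  3.7720e+00, -4.6441e+01,  2.0000e-02,
        6.0000e-03, -0.0000e+00]), 'tcp_pos': array([ 0.298, -0.605,  0.25 ]), 'ee_rot': array([-3.059e+00, -7.110e-01,  1.000e-03]), 'contact_force': array([-0.532,  0.146,  0.379]), 'moment': array([-0.019, -0.004, -0.036]), 'gripper_force': np.float64(0.0), 'gripper_width': np.float64(0.085)}
```

View pics/scene0.png

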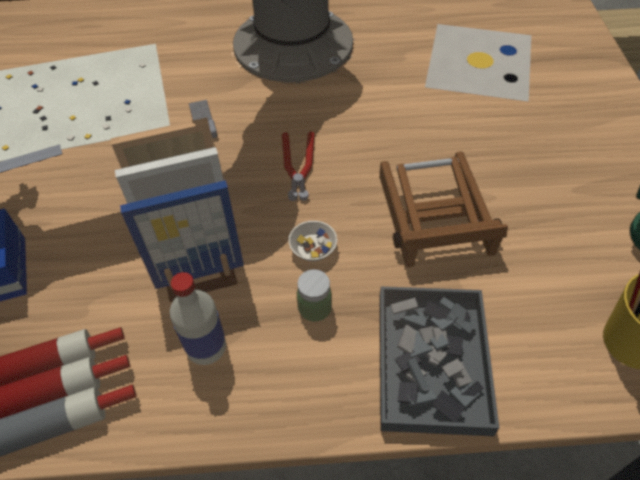

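View pics/top0.png

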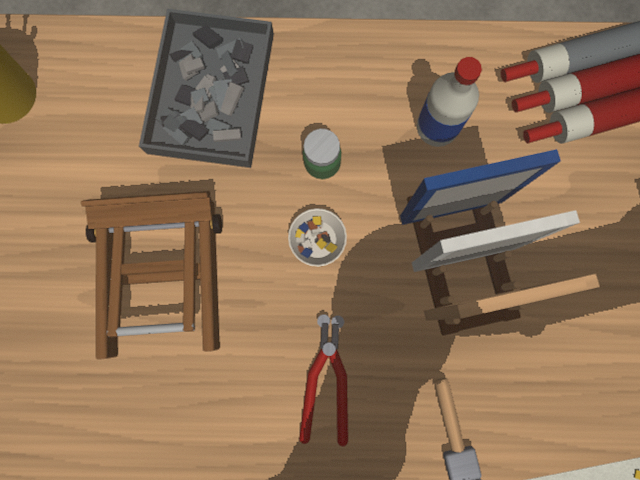

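The views show the easel on the robot's left, with its bar at top-view pixels (118–194, 329) and its lip at row ~210. The rack is on the right. The mosaic is in the far slot, with its blue top edge running from (402,220) to (558,155), and the glue bottle is just beyond it.

```bash
python3 - <<'E'
from h import *
np.set_printoptions(precision=4,suppress=True)
z=np.load('pics/top0.npz');p=z['p'].astype(int);W=z['W']
def rect(m,name):
    m=cv2.morphologyEx(m.astype(np.uint8),cv2.MORPH_OPEN,np.ones((2,2)))>0
    P=W[m]; c,s,a=cv2.minAreaRect((P[:,:2]*1000).astype(np.float32)); print(name,m.sum(),'c',c,'size',s,'ang',a,'z',np.median(P[:,2]))
    return P
U=np.arange(640)[None,:];V=np.arange(480)[:,None]
x,y,h=W[...,0],W[...,1],W[...,2]
for n,w in [('mosaic',(390,130,570,240)),('white',(400,200,590,275)),('blank',(415,265,610,330))]:
    m=(U>w[0])&(U<w[2])&(V>w[1])&(V<w[3])&(h>0.205)&(h<0.222); rect(m,n)
R_,G,B=p[...,0],p[...,1],p[...,2]
gray=(abs(R_-B)<25)&(R_>90)
P=rect(gray&(U>105)&(U<205)&(V>318)&(V<340)&(h>0.01),'bar'); print(P[:,2].max(), P.mean(0))
for n,w in [('runR',(203,240,222,350)),('runL',(92,245,110,358))]:
    rect((U>w[0])&(U<w[2])&(V>w[1])&(V<w[3])&(h>0.036)&(h<0.047),n)
P=rect((U>75)&(U<225)&(V>180)&(V<240)&(h>0.05),'lip/ledge'); print(np.percentile(P[:,2],[1,50,99]))
for n,w in [('bottle',(415,50,485,145)),('jar',(300,125,345,180)),('dish',(285,205,350,270)),('nip',(295,310,350,450))]:
    P=rect((U>w[0])&(U<w[2])&(V>w[1])&(V<w[3])&(h>0.008),n);print(P[:,2].max())
P=W[68,468];print('cap',P)
E
```

```text
mosaic 3207 c (646.6699829101562, -240.97279357910156) size (71.50338745117188, 263.7498474121094) ang 23.51371955871582 z nan
white 1907 c (592.2244262695312, -247.47879028320312) size (12.359634399414062, 257.6542663574219) ang 17.404573440551758 z nan
blank 1971 c (510.7869873046875, -267.29534912109375) size (17.790868759155273, 259.89215087890625) ang 12.289704322814941 z nan
bar 550 c (459.885498046875, 232.73965454101562) size (9.167787551879883, 119.0999984741211) ang 5.143168926239014 z nan
nan [nan nan nan]
runR 933 c (508.41436767578125, 158.7936248779297) size (149.2205352783203, 8.490797996520996) ang 5.422394752502441 z nan
runL 1409 c (497.76275634765625, 298.8021240234375) size (152.0748291015625, 16.93522834777832) ang 10.51049518585205 z nan
lip/ledge 3696 c (nan, nan) size (nan, 0.0) ang nan z nan
[nan nan nan]
bottle 3565 c (804.0891723632812, -198.5279541015625) size (54.00810623168945, 153.2376251220703) ang 46.80076217651367 z nan
nan
jar 1562 c (716.661376953125, 1.36517333984375) size (45.07280731201172, 65.92668914794922) ang 38.18258285522461 z nan
nan
dish 2043 c (585.953369140625, 11.23306655883789) size (64.3222427368164, 73.2688217163086) ang 39.1764030456543 z nan
nan
nip 2596 c (394.4126281738281, -11.415733337402344) size (66.81000518798828, 173.68267822265625) ang 83.21695709228516 z nan
nan
cap [ 0.7687 -0.1639  0.1898]
```

```bash
cat > m.py <<'E'
from h import *
import sys
np.set_printoptions(precision=4,suppress=True)
z=np.load(sys.argv[1]);p=z['p'].astype(int);W=z['W']
U=np.arange(640)[None,:];V=np.arange(480)[:,None]
h=W[...,2];C=lambda w:(U>w[0])&(U<w[2])&(V>w[1])&(V<w[3])
def rect(m,name):
    m=m&np.isfinite(h); k=cv2.morphologyEx(m.astype(np.uint8),cv2.MORPH_OPEN,np.ones((3,3)))>0
    P=W[m&k]; c,s,a=cv2.minAreaRect((P[:,:2]*1000).astype(np.float32))
    q=P.mean(0); e=np.linalg.svd((P-q)[:,:2],full_matrices=False)[2][0]
    print(name,len(P),'c',np.round(c,1),'size',np.round(s,1),'ang',round(a,2),'mean',q,'pca deg',np.degrees(np.arctan2(e[1],e[0])),'z',np.percentile(P[:,2],[1,50,99]))
    return P
E
python3 - pics/top0.npz <<'E'
exec(open('m.py').read())
for n,w in [('mosaic',(390,130,570,240)),('white',(400,200,590,275)),('blank',(415,265,610,330))]:
    rect(C(w)&(h>0.204)&(h<0.225),n)
gray=(abs(p[...,0]-p[...,2])<25)&(p[...,0]>90)
rect(gray&C((105,318,205,340))&(h>0.01),'bar')
for n,w in [('runR',(203,240,222,355)),('runL',(92,245,112,360)),('stiles',(100,200,205,340))]:
    rect(C(w)&(h>(0.038 if n[0]=='r' else .02))&(h<0.046),n)
rect(C((75,180,225,240))&(h>0.05),'lip/ledge')
for n,w in [('bottle',(415,50,485,145)),('jar',(300,125,345,180)),('dish',(285,205,350,270)),('nip',(295,310,350,450))]:
    rect(C(w)&(h>0.008),n)
z=np.load('pics/scene0.npz');p=z['p'].astype(int);W=z['W'];h=W[...,2]
print('SCENE')
rect(C((110,180,245,225))&(h>0.204)&(h<0.225)&(p[...,2]-p[...,0]>30),'mosaic')
rect(C((380,230,510,260))&(h>0.055),'lip')
rect(C((400,155,460,172))&(h>0.02),'bar')
rect(C((165,275,225,365))&(h>0.03),'bottle')
print(W[283,182],W[275,182])
E
```

```text
mosaic 3238 c [ 605.9 -188.6] size [ 84.4 150.8] ang 13.4 mean [ 0.6129 -0.1918  0.2111] pca deg 79.39635345661307 z [0.2049 0.2113 0.2136]
white 1922 c [ 571.7 -196.9] size [ 14.3 151. ] ang 13.45 mean [ 0.5712 -0.196   0.2111] pca deg -76.45941282456714 z [0.2053 0.2113 0.2136]
blank 1966 c [ 503.7 -213.2] size [ 14.  151.1] ang 13.54 mean [ 0.5035 -0.2123  0.2112] pca deg -76.45731738485155 z [0.2083 0.2113 0.2135]
bar 534 c [461.3 230.5] size [11.  87.4] ang 5.02 mean [0.4613 0.2303 0.058 ] pca deg 94.86539865602185 z [0.0541 0.0581 0.0613]
runR 893 c [508.8 159.4] size [149.1  12.3] ang 3.86 mean [0.5027 0.1594 0.0414] pca deg -175.92216676539636 z [0.0384 0.0415 0.0441]
runL 1331 c [497.8 305.9] size [153.6  16.9] ang 5.11 mean [0.4966 0.3054 0.0415] pca deg -174.90370757019883 z [0.0384 0.0415 0.0443]
stiles 3508 c [526.6 237.4] size [163.4 144.8] ang 3.32 mean [0.5544 0.2456 0.0395] pca deg 99.62099805049581 z [0.0257 0.0409 0.0456]
lip/ledge 3688 c [623.2 244.6] size [ 41.5 170.2] ang 5.08 mean [0.6214 0.2435 0.0613] pca deg 95.35679990398356 z [0.0515 0.0589 0.0774]
bottle 
[... 437 characters left out ...]
6] ang 86.83 mean [ 0.3945 -0.004   0.0131] pca deg 177.53480214686704 z [0.0085 0.0132 0.0174]
SCENE
mosaic 874 c [ 637.8 -182.3] size [ 18.7 148.3] ang 14.17 mean [ 0.6384 -0.1818  0.2133] pca deg 103.54773016933903 z [0.2105 0.2133 0.216 ]
lip 1373 c [623.7 242. ] size [ 38.4 169.6] ang 4.96 mean [0.6352 0.2276 0.0667] pca deg 90.95518795961605 z [0.0554 0.0663 0.079 ]
bar 472 c [467.2 240.6] size [ 51.9 123.9] ang 17.38 mean [0.4623 0.2397 0.058 ] pca deg -86.79486417525393 z [0.0421 0.0588 0.0635]
bottle 3126 c [ 731.8 -196.7] size [160.5  63.2] ang 38.99 mean [ 0.7818 -0.1618  0.1161] pca deg 35.92789714351479 z [0.0328 0.1225 0.1925]
[ 0.7712 -0.1652  0.1926] [ 0.7576 -0.1665  0.191 ]
```

>>> arm_command --plan '[{"spin": -10, "tz": -0.035, "hand": 0.05}, {"spin": -10, "tz": -0.035}, {"spin": -10}, {"spin": -10}, {"spin": -10}, {"spin": -10}, {"spin": -8.9}, {"tx": 0.05, "ty": 0.03}, {"tx": 0.05, "ty": 0.03}, {"tx": 0.05, "ty": 0.03}, {"tx": 0.05, "ty": 0.03}, {"tx": 0.05, "ty": 0.03}, {"tx": 0.05, "ty": 0.03}, {"tx": 0.05, "ty": 0.03}, {"tx": 0.05, "ty": 0.026}, {"tx": 0.05}, {"tx": 0.05}, {"tx": 0.05}, {"tx": 0.05}, {"tx": 0.05}]'

```text
schema error: expected keys tx, ty, tz, spin, hand
```

```bash
cat > g.py <<'E'
from h import *
import sys
np.set_printoptions(precision=4,suppress=True)
s=monitor.sense();M=R.from_rotvec(s['ee_rot']).as_matrix();a=np.arctan2(M[1,0],M[0,0])
E0=np.array([.6045,.2432]);q=np.radians(5.05)
t=list(map(float,sys.argv[1:5]))
if len(sys.argv)>5: # easel frame x,z given (x relative to easel origin), y
    pass
d=M.T@(np.array(t[:3])-s['tcp_pos']); sp=-((t[3]-(np.degrees(a)-90)*1 -180+90)%180-90)
ydeg=np.degrees(np.arctan2(M[1,1],M[0,1])); sp=-(((t[3]-ydeg)+90)%180-90)
print('clk',s['clock'],'pos',s['tcp_pos'],'tilt',M[2,2],'ydeg',ydeg,'w',s['gripper_width'],'gf',s['gripper_force'],'F',np.array(s['contact_force']))
print('need tx,ty,tz',d,'spin',sp)
E
python3 g.py .4615 .2305 .055 5.05
```

```text
clk 0.1 pos [ 0.2975 -0.6055  0.2497] tilt -0.9999992696305924 ydeg -63.8326031462747 w 0.08503635532411784 gf 0.0 F [-0.5316  0.1457  0.3794]
need tx,ty,tz [ 0.5159 -0.6778  0.1954] spin -68.8826031462747
```

>>> arm_command --plan '[{"tx": 0, "ty": 0, "tz": -0.035, "spin": -10, "hand": 0.05}, {"tx": 0, "ty": 0, "tz": -0.035, "spin": -10, "hand": 0.05}, {"tx": 0, "ty": 0, "tz": 0, "spin": -10, "hand": 0.05}, {"tx": 0, "ty": 0, "tz": 0, "spin": -10, "hand": 0.05}, {"tx": 0, "ty": 0, "tz": 0, "spin": -10, "hand": 0.05}, {"tx": 0, "ty": 0, "tz": 0, "spin": -10, "hand": 0.05}, {"tx": 0, "ty": 0, "tz": 0, "spin": -8.9, "hand": 0.05}, {"tx": 0.05, "ty": 0.03, "tz": 0, "spin": 0, "hand": 0.05}, {"tx": 0.05, "ty": 0.03, "tz": 0, "spin": 0, "hand": 0.05}, {"tx": 0.05, "ty": 0.03, "tz": 0, "spin": 0, "hand": 0.05}, {"tx": 0.05, "ty": 0.03, "tz": 0, "spin": 0, "hand": 0.05}, {"tx": 0.05, "ty": 0.03, "tz": 0, "spin": 0, "hand": 0.05}, {"tx": 0.05, "ty": 0.03, "tz": 0, "spin": 0, "hand": 0.05}, {"tx": 0.05, "ty": 0.03, "tz": 0, "spin": 0, "hand": 0.05}, {"tx": 0.05, "ty": 0.026, "tz": 0, "spin": 0, "hand": 0.05}, {"tx": 0.05, "ty": 0, "tz": 0, "spin": 0, "hand": 0.05}, {"tx": 0.05, "ty": 0, "tz": 0, "spin": 0, "hand": 0.05}, {"tx": 0.05, "ty": 0, "tz": 0, "spin": 0, "hand": 0.05}, {"tx": 0.05, "ty": 0, "tz": 0, "spin": 0, "hand": 0.05}, {"tx": 0.05, "ty": 0, "tz": 0, "spin": 0, "hand": 0.05}]'

```text
clock: 2.6
tcp_pos: [0.4748, 0.064, 0.3203]
ee_rot: [2.121, 2.317, -0.0]
contact_force: [1.5, -0.4, -0.1]
gripper_width: 0.0503
gripper_force: 0.0
```

```bash
python3 g.py .4615 .2305 .055 5.05
```

```text
clk 2.6 pos [0.4748 0.064  0.3203] tilt -0.9999999870090162 ydeg 5.055856116499013 w 0.050268824929980374 gf 0.0 F [ 1.4839 -0.4224 -0.1402]
need tx,ty,tz [0.1671 0.0014 0.2653] spin 0.005856116499018071
```

>>> arm_command --plan '[{"tx": 0.05, "ty": 0, "tz": 0, "spin": 0, "hand": 0.05}, {"tx": 0.05, "ty": 0, "tz": 0, "spin": 0, "hand": 0.05}, {"tx": 0.045, "ty": 0.001, "tz": 0, "spin": 0, "hand": 0.05}, {"tx": 0.02, "ty": 0, "tz": 0.03, "spin": 0, "hand": 0.05}, {"tx": 0, "ty": 0, "tz": 0.05, "spin": 0, "hand": 0.05}, {"tx": 0, "ty": 0, "tz": 0.05, "spin": 0, "hand": 0.05}, {"tx": 0, "ty": 0, "tz": 0.03, "spin": 0, "hand": 0.05}, {"tx": 0, "ty": 0, "tz": 0, "spin": 0, "hand": 0.05}]'

```text
clock: 3.6
tcp_pos: [0.4605, 0.2265, 0.1586]
ee_rot: [-2.119, -2.316, 0.006]
contact_force: [0.3, 0.6, 0.9]
gripper_width: 0.0501
gripper_force: 0.0
```

```bash
python3 g.py .4615 .2305 .055 5.05
```

```text
clk 3.6 pos [0.4605 0.2265 0.1586] tilt -0.9999915537937716 ydeg 5.098604139945859 w 0.05012903146071073 gf 0.0 F [0.2962 0.64   0.8899]
need tx,ty,tz [0.004  0.0017 0.1036] spin 0.048604139945865654
```

>>> arm_command --plan '[{"tx": 0.004, "ty": 0.001, "tz": 0.03, "spin": 0, "hand": 0.05}, {"tx": 0, "ty": 0, "tz": 0.03, "spin": 0, "hand": 0.05}, {"tx": 0, "ty": 0, "tz": 0.025, "spin": 0, "hand": 0.05}, {"tx": 0, "ty": 0, "tz": 0.018, "spin": 0, "hand": 0.05}, {"tx": 0, "ty": 0, "tz": 0, "spin": 0, "hand": 0.05}, {"tx": 0, "ty": 0, "tz": 0, "spin": 0, "hand": 0.0}, {"tx": 0, "ty": 0, "tz": 0, "spin": 0, "hand": 0.0}, {"tx": 0, "ty": 0, "tz": 0, "spin": 0, "hand": 0.0}, {"tx": 0, "ty": 0, "tz": 0, "spin": 0, "hand": 0.0}, {"tx": 0, "ty": 0, "tz": 0, "spin": 0, "hand": 0.0}]'

```text
clock: 4.85
tcp_pos: [0.461, 0.2311, 0.0577]
ee_rot: [-2.12, -2.318, 0.003]
contact_force: [-10.7, 0.6, 5.9]
gripper_width: 0.0097
gripper_force: 58.6
```

```bash
python3 - <<'E'
from h import *
s=monitor.sense();print({k:np.round(v,3) for k,v in s.items() if k[0] in 'cteg'})
q=np.radians(5.05);H=np.array([.6045,.2432,.03]);ex=np.array([np.cos(q),np.sin(q),0])
p=np.array(s['tcp_pos']);r=p-H;X=r@ex;L=np.hypot(X,r[2]);th=np.arctan2(r[2],-X);print('L',L,'th',th)
pr=(X,r[2])
for t in np.linspace(th,1.25,13)[1:]:
    c=(-.145*np.cos(t),.145*np.sin(t)); print(round(t,3),'ty %.4f tz %.4f'%(c[0]-pr[0],-(c[1]-pr[1]))); pr=c
E
```

```text
{'clock': np.float64(4.85), 'tcp_pos': array([0.461, 0.231, 0.058]), 'ee_rot': array([-2.12 , -2.318,  0.003]), 'contact_force': array([-10.702,   0.57 ,   5.921]), 'gripper_force': np.float64(58.576), 'gripper_width': np.float64(0.01)}
L 0.14667370258106416 th 0.18999197841252102
0.278 ty 0.0046 tz -0.0121
0.367 ty 0.0041 tz -0.0121
0.455 ty 0.0051 tz -0.0117
0.543 ty 0.0061 tz -0.0112
0.632 ty 0.0071 tz -0.0107
0.72 ty 0.0080 tz -0.0100
0.808 ty 0.0089 tz -0.0092
0.897 ty 0.0096 tz -0.0084
0.985 ty 0.0103 tz -0.0075
1.073 ty 0.0110 tz -0.0066
1.162 ty 0.0115 tz -0.0056
1.25 ty 0.0120 tz -0.0046
```

>>> arm_command --plan '[{"tx": 0, "ty": 0.0025, "tz": -0.012, "spin": 0, "hand": 0.0}, {"tx": 0, "ty": 0.004, "tz": -0.012, "spin": 0, "hand": 0.0}, {"tx": 0, "ty": 0.005, "tz": -0.0117, "spin": 0, "hand": 0.0}, {"tx": 0, "ty": 0.006, "tz": -0.0112, "spin": 0, "hand": 0.0}, {"tx": 0, "ty": 0.007, "tz": -0.0107, "spin": 0, "hand": 0.0}, {"tx": 0, "ty": 0.008, "tz": -0.01, "spin": 0, "hand": 0.0}, {"tx": 0, "ty": 0, "tz": 0, "spin": 0, "hand": 0.0}]'

```text
clock: 5.72
tcp_pos: [0.4892, 0.2336, 0.1252]
ee_rot: [-2.116, -2.317, 0.014]
contact_force: [-43.4, -6.3, 35.3]
gripper_width: 0.0097
gripper_force: 61.6
```

```bash
cat > th.py <<'E'
from h import *
s=monitor.sense()
q=np.radians(5.05);H=np.array([.6045,.2432,.03]);ex=np.array([np.cos(q),np.sin(q),0]);ey=np.array([-np.sin(q),np.cos(q),0])
p=np.array(s['tcp_pos']);r=p-H;X=r@ex;L=np.hypot(X,r[2]);print('L',L,'th',np.arctan2(r[2],-X),'easel xyz',X+.07,r@ey,p[2],'w',s['gripper_width'],'gf',s['gripper_force'],'F',np.round(s['contact_force'],1),'clk',s['clock'])
E
python3 th.py
```

```text
L 0.14988577504672318 th 0.6884943297111618 easel xyz -0.045742328415080274 0.00063769132705156 0.1252337071336226 w 0.00967210175926815 gf 61.6122829914093 F [-43.4  -6.3  35.3] clk 5.725
```

>>> arm_command --plan '[{"tx": 0, "ty": -0.004, "tz": 0, "spin": 0, "hand": 0.0}, {"tx": 0, "ty": 0, "tz": 0, "spin": 0, "hand": 0.0}]'

```text
clock: 5.98
tcp_pos: [0.4886, 0.2336, 0.1253]
ee_rot: [-2.119, -2.318, 0.004]
contact_force: [-16.1, -1.5, 9.9]
gripper_width: 0.0091
gripper_force: 59.9
```

```bash
python3 th.py; python3 -c "
import numpy as np
t=np.linspace(.652,1.25,9);print(np.round(np.c_[t[1:],-np.diff(145*np.cos(t)),-np.diff(145*np.sin(t))],2))"
```

```text
L 0.15036649653841233 th 0.6865219761597257 easel xyz -0.046301754260112446 0.0006058622305384589 0.1253099430136058 w 0.009113439695726885 gf 59.93229031562805 F [-16.1  -1.5   9.9] clk 5.975
[[ 0.73  6.89 -8.36]
 [ 0.8   7.5  -7.82]
 [ 0.88  8.06 -7.24]
 [ 0.95  8.58 -6.62]
 [ 1.03  9.05 -5.96]
 [ 1.1   9.47 -5.27]
 [ 1.18  9.84 -4.55]
 [ 1.25 10.15 -3.8 ]]
```

>>> arm_command --plan '[{"tx": 0, "ty": 0.0055, "tz": -0.0084, "spin": 0, "hand": 0.0}, {"tx": 0, "ty": 0.0075, "tz": -0.0078, "spin": 0, "hand": 0.0}, {"tx": 0, "ty": 0.008, "tz": -0.0072, "spin": 0, "hand": 0.0}, {"tx": 0, "ty": 0.0085, "tz": -0.0066, "spin": 0, "hand": 0.0}, {"tx": 0, "ty": 0.009, "tz": -0.006, "spin": 0, "hand": 0.0}, {"tx": 0, "ty": 0, "tz": 0, "spin": 0, "hand": 0.0}]'

```text
clock: 6.72
tcp_pos: [0.5273, 0.2371, 0.1625]
ee_rot: [-2.12, -2.317, 0.005]
contact_force: [-20.4, -6.9, 29.1]
gripper_width: 0.0094
gripper_force: 60.7
```

```bash
python3 th.py
```

```text
L 0.15342186009245135 th 1.0420738126554676 easel xyz -0.007390697074017641 0.0007459905330002308 0.16247243924917118 w 0.009417599842058618 gf 60.749507546424866 F [-20.4  -6.9  29.1] clk 6.725
```

>>> arm_command --plan '[{"tx": 0, "ty": 0.0095, "tz": -0.0075, "spin": 0, "hand": 0.0}, {"tx": 0, "ty": 0.01, "tz": -0.0048, "spin": 0, "hand": 0.0}, {"tx": 0, "ty": 0.009, "tz": -0.0036, "spin": 0, "hand": 0.0}, {"tx": 0, "ty": 0, "tz": 0, "spin": 0, "hand": 0.0}]'

```text
clock: 7.22
tcp_pos: [0.5572, 0.2397, 0.1782]
ee_rot: [-2.121, -2.317, 0.001]
contact_force: [-6.5, -3.0, 13.0]
gripper_width: 0.0094
gripper_force: 60.2
```

```bash
python3 th.py
```

```text
L 0.15555852143762713 th 1.2609957854709009 easel xyz 0.022575079033564836 0.0006607835117906037 0.1781530643057648 w 0.009427245006249122 gf 60.15617787837982 F [-6.5 -3.  13. ] clk 7.225
```

>>> arm_command --plan '[{"tx": 0, "ty": 0.003, "tz": -0.001, "spin": 0, "hand": 0.0}, {"tx": 0, "ty": 0.002, "tz": -0.0005, "spin": 0, "hand": 0.0}, {"tx": 0, "ty": 0, "tz": 0, "spin": 0, "hand": 0.0}]'

```text
clock: 7.6
tcp_pos: [0.5585, 0.2398, 0.1787]
ee_rot: [-2.117, -2.317, 0.01]
contact_force: [-30.0, -7.1, 20.8]
gripper_width: 0.0095
gripper_force: 60.8
```

```bash
python3 th.py
```

```text
L 0.15571533756392344 th 1.2702143462855546 easel xyz 0.023896403323566247 0.0007089371614785766 0.17873373768632103 w 0.009475773130830596 gf 60.756381154060364 F [-30.   -7.1  20.8] clk 7.6
```

>>> arm_command --plan '[{"tx": 0, "ty": -0.003, "tz": 0.001, "spin": 0, "hand": 0.0}, {"tx": 0, "ty": 0, "tz": 0, "spin": 0, "hand": 0.0}, {"tx": 0, "ty": 0, "tz": 0, "spin": 0, "hand": 0.05}, {"tx": 0, "ty": 0, "tz": 0, "spin": 0, "hand": 0.05}, {"tx": 0, "ty": 0, "tz": 0, "spin": 0, "hand": 0.05}, {"tx": 0, "ty": 0, "tz": -0.02, "spin": 0, "hand": 0.05}, {"tx": 0, "ty": 0, "tz": -0.04, "spin": 0, "hand": 0.05}, {"tx": 0, "ty": 0, "tz": -0.05, "spin": 0, "hand": 0.05}, {"tx": 0, "ty": 0, "tz": -0.04, "spin": 0, "hand": 0.05}, {"tx": 0, "ty": 0, "tz": 0, "spin": 0, "hand": 0.05}]'

```text
clock: 8.85
tcp_pos: [0.5604, 0.2407, 0.332]
ee_rot: [2.119, 2.316, 0.009]
contact_force: [0.3, -0.1, -0.2]
gripper_width: 0.0503
gripper_force: 0.0
```

```bash
python3 g.py .6397 -.1806 .32 13.5; python3 - <<'E'
from h import *
p,d=snap('scene','s1.png'); np.savez('pics/s1.npz',p=p,W=cloud('scene',d))
E
```

```text
clk 8.85 pos [0.5604 0.2407 0.332 ] tilt -0.9999815287441787 ydeg 5.078079124353896 w 0.0502505661273374 gf 0.0 F [ 0.2712 -0.0997 -0.2357]
need tx,ty,tz [-0.4267  0.0417  0.0115] spin -8.421920875646109
```

View pics/s1.png

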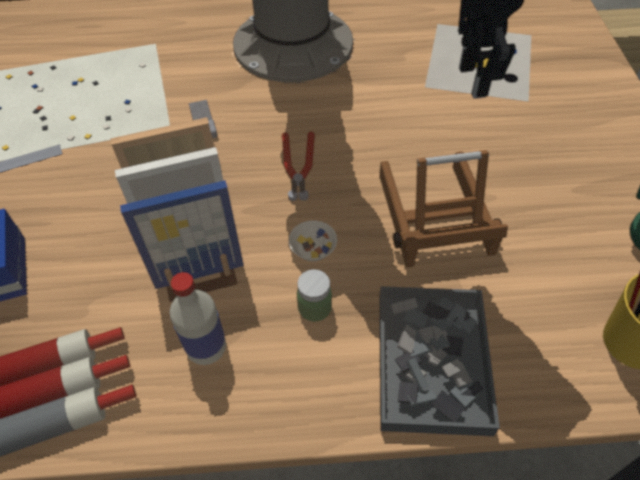

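The rest is standing, with its bar at (420–482, 158), and everything else is undisturbed. The mosaic is next.

>>> arm_command --plan '[{"tx": -0.04, "ty": 0.01, "tz": 0, "spin": 0, "hand": 0.05}, {"tx": -0.05, "ty": 0.01, "tz": 0, "spin": 0, "hand": 0.05}, {"tx": -0.05, "ty": 0.01, "tz": 0, "spin": 0, "hand": 0.05}, {"tx": -0.05, "ty": 0.0117, "tz": 0, "spin": 0, "hand": 0.05}, {"tx": -0.05, "ty": 0, "tz": 0, "spin": 0, "hand": 0.05}, {"tx": -0.05, "ty": 0, "tz": 0, "spin": 0, "hand": 0.05}, {"tx": -0.05, "ty": 0, "tz": 0, "spin": 0, "hand": 0.05}, {"tx": -0.05, "ty": 0, "tz": 0, "spin": 0, "hand": 0.05}, {"tx": -0.0367, "ty": 0, "tz": 0, "spin": 0, "hand": 0.05}, {"tx": 0, "ty": 0, "tz": 0, "spin": -8.4, "hand": 0.05}, {"tx": 0, "ty": 0, "tz": 0, "spin": 0, "hand": 0.05}, {"tx": 0, "ty": 0, "tz": 0, "spin": 0, "hand": 0.05}]'

```text
clock: 10.4
tcp_pos: [0.6386, -0.181, 0.3271]
ee_rot: [-1.948, -2.464, -0.0]
contact_force: [0.5, -0.2, 0.0]
gripper_width: 0.0499
gripper_force: 0.0
```

```bash
python3 g.py .6397 -.1806 .205 13.5; python3 - pics/s1.npz <<'E'
exec(open('m.py').read())
q=np.radians(5.05);A=np.array([[np.cos(q),np.sin(q)],[-np.sin(q),np.cos(q)]])
def loc(m,n):
    P=W[m&np.isfinite(h)];e=(P[:,:2]-[.6045,.2432])@A.T*1000+[70,0];print(n,len(P),'x',np.percentile(e[:,0],[2,50,98]),'y',np.percentile(e[:,1],[2,98]),'z',np.percentile(P[:,2],[2,50,98])*1000)
    return np.c_[e,P[:,2]*1000]
P=loc(C((425,154,475,164))&(h>.15),'bar')
P=loc(C((412,165,424,225))&(h>.08)|C((474,158,487,218))&(h>.08),'stiles')
print('plane dist from ledge corner', np.percentile((P[:,0]-69)*.9492+(P[:,2]-53)*.3146,[2,25,50,75,98]))
P=loc(C((395,215,510,250))&(h>.06),'lip'); print(np.round(P[np.argsort(-P[:,2])[:300]].mean(0)))
E
```

```text
clk 10.4 pos [ 0.6386 -0.181   0.3271] tilt -0.9999998113765168 ydeg 13.339155912383566 w 0.04990157911668209 gf 0.0 F [ 0.4917 -0.1653  0.018 ]
need tx,ty,tz [0.0001 0.0012 0.1221] spin -0.16084408761643942
bar 327 x [18.1866 24.8037 28.2798] y [-45.0308  29.602 ] z [165.9888 173.1545 176.5703]
stiles 880 x [25.441  40.72   56.3928] y [-59.2895  53.6474] z [ 82.0004 124.0494 165.1038]
plane dist from ledge corner [-12.6179  -5.3312  -3.7586  -2.6347  -0.6329]
lip 1402 x [ 57.6881 101.1034 106.5551] y [-85.5368  78.9115] z [60.2805 70.7786 79.2276]
[96. -4. 78.]
```

>>> arm_command --plan '[{"tx": 0, "ty": 0.001, "tz": 0.04, "spin": 0, "hand": 0.05}, {"tx": 0, "ty": 0, "tz": 0.04, "spin": 0, "hand": 0.05}, {"tx": 0, "ty": 0, "tz": 0.03, "spin": 0, "hand": 0.05}, {"tx": 0, "ty": 0, "tz": 0.014, "spin": 0, "hand": 0.05}, {"tx": 0, "ty": 0, "tz": 0, "spin": 0, "hand": 0.05}, {"tx": 0, "ty": 0, "tz": 0, "spin": 0, "hand": 0.0}, {"tx": 0, "ty": 0, "tz": 0, "spin": 0, "hand": 0.0}, {"tx": 0, "ty": 0, "tz": 0, "spin": 0, "hand": 0.0}, {"tx": 0, "ty": 0, "tz": 0, "spin": 0, "hand": 0.0}, {"tx": 0, "ty": 0, "tz": 0, "spin": 0, "hand": 0.0}]'

```text
clock: 11.65
tcp_pos: [0.6403, -0.1815, 0.2047]
ee_rot: [1.945, 2.465, 0.001]
contact_force: [-1.0, 0.6, 7.5]
gripper_width: 0.0128
gripper_force: 59.9
```

```bash
python3 g.py .6397 -.1806 .30 13.5
```

```text
clk 11.65 pos [ 0.6403 -0.1815  0.2047] tilt -0.9999982067129093 ydeg 13.449067633367019 w 0.01276615016391247 gf 59.91843402385712 F [-0.9879  0.6214  7.4702]
need tx,ty,tz [ 0.001  -0.0002 -0.0953] spin -0.05093236663297773
```

>>> arm_command --plan '[{"tx": 0, "ty": 0, "tz": -0.01, "spin": 0, "hand": 0.0}, {"tx": 0, "ty": 0, "tz": -0.02, "spin": 0, "hand": 0.0}, {"tx": 0, "ty": 0, "tz": -0.03, "spin": 0, "hand": 0.0}, {"tx": 0, "ty": 0, "tz": -0.03, "spin": 0, "hand": 0.0}, {"tx": 0, "ty": 0, "tz": -0.02, "spin": 0, "hand": 0.0}, {"tx": 0, "ty": 0, "tz": -0.01, "spin": 0, "hand": 0.0}, {"tx": 0, "ty": 0, "tz": 0, "spin": 0, "hand": 0.0}]'

```text
clock: 12.52
tcp_pos: [0.6397, -0.1814, 0.3236]
ee_rot: [1.945, 2.466, 0.0]
contact_force: [-0.6, -0.0, -4.4]
gripper_width: 0.0127
gripper_force: 58.8
```

```bash
python3 g.py .65 .24 .32 5.05; python3 - <<'E'
from h import *
p,d=snap('scene','s2.png'); np.savez('pics/s2.npz',p=p,W=cloud('scene',d))
E
```

```text
clk 12.525 pos [ 0.6397 -0.1814  0.3236] tilt -0.9999999441968478 ydeg 13.47101105603799 w 0.01269913173982082 gf 58.798606395721436 F [-0.5876 -0.0201 -4.3777]
need tx,ty,tz [0.4074 0.1081 0.0035] spin 8.421011056037997
```

View pics/s2.png

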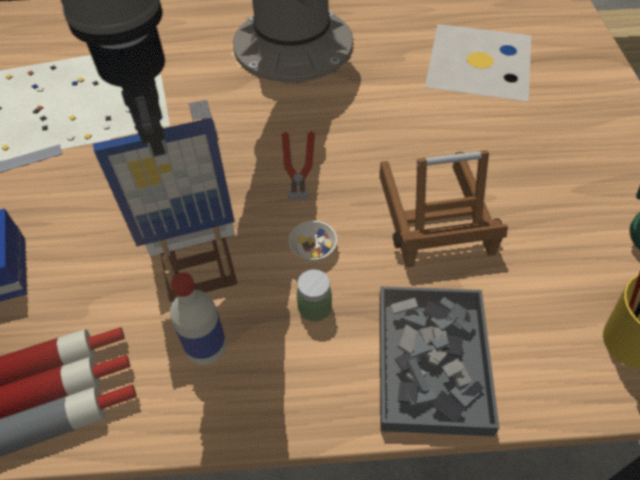

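The mosaic hangs level and clear of the rack, with corners at (93,145) and (234,222). The other panels are still in place.

```bash
python3 g.py .6155 .2433 .3 5.05
```

```text
clk 12.575 pos [ 0.6395 -0.1814  0.3227] tilt -0.9999997347264902 ydeg 13.46998870338288 w 0.013008163560776534 gf 58.79939675331116 F [-0.4143 -0.377  -5.2068]
need tx,ty,tz [0.4186 0.0756 0.0228] spin 8.419988703382884
```

>>> arm_command --plan '[{"tx": 0.02, "ty": 0.004, "tz": 0, "spin": 0, "hand": 0.0}, {"tx": 0.035, "ty": 0.006, "tz": 0, "spin": 0, "hand": 0.0}, {"tx": 0.04, "ty": 0.007, "tz": 0, "spin": 0, "hand": 0.0}, {"tx": 0.04, "ty": 0.007, "tz": 0, "spin": 0, "hand": 0.0}, {"tx": 0.04, "ty": 0.007, "tz": 0, "spin": 0, "hand": 0.0}, {"tx": 0.04, "ty": 0.007, "tz": 0, "spin": 0, "hand": 0.0}, {"tx": 0.04, "ty": 0.007, "tz": 0, "spin": 0, "hand": 0.0}, {"tx": 0.04, "ty": 0.007, "tz": 0, "spin": 0, "hand": 0.0}, {"tx": 0.04, "ty": 0.007, "tz": 0, "spin": 0, "hand": 0.0}, {"tx": 0.035, "ty": 0.007, "tz": 0, "spin": 0, "hand": 0.0}, {"tx": 0.03, "ty": 0.006, "tz": 0, "spin": 0, "hand": 0.0}, {"tx": 0.0186, "ty": 0.0036, "tz": 0, "spin": 0, "hand": 0.0}, {"tx": 0, "ty": 0, "tz": 0, "spin": 4.4, "hand": 0.0}, {"tx": 0, "ty": 0, "tz": 0, "spin": 4, "hand": 0.0}, {"tx": 0, "ty": 0, "tz": 0, "spin": 0, "hand": 0.0}, {"tx": 0, "ty": 0, "tz": 0, "spin": 0, "hand": 0.0}]'

```text
clock: 14.58
tcp_pos: [0.6157, 0.2431, 0.3232]
ee_rot: [-2.119, -2.319, 0.0]
contact_force: [0.7, -0.2, -4.2]
gripper_width: 0.0131
gripper_force: 58.7
```

```bash
python3 g.py .6155 .2433 .29 5.05;python3 th.py; python3 - <<'E'
from h import *
p,d=snap('scene','s3.png'); np.savez('pics/s3.npz',p=p,W=cloud('scene',d))
p,d=snap('top','t3.png'); np.savez('pics/t3.npz',p=p,W=cloud('top',d))
E
```

```text
clk 14.575 pos [0.6157 0.2431 0.3232] tilt -0.9999999613421267 ydeg 5.1553455707679285 w 0.013133843021910611 gf 58.722814321517944 F [ 0.6815 -0.1611 -4.1586]
need tx,ty,tz [ 0.0002 -0.0001  0.0332] spin 0.10534557076792339
L 0.29337480511192177 th 1.6086901379529979 easel xyz 0.08111442907385169 -0.0010658872404217324 0.32316419587122236 w 0.013133843021910611 gf 58.722814321517944 F [ 0.7 -0.2 -4.2] clk 14.575
```

View pics/s3.png

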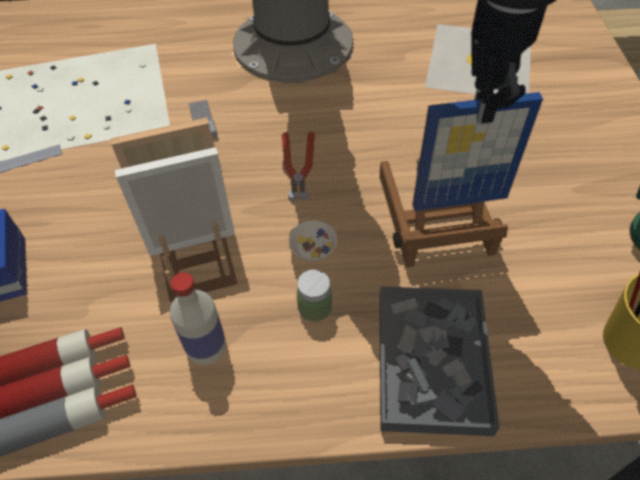

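The mosaic hangs over the ledge with its lower edge at (415–510, 205). I'll measure its pose relative to the lip.

```bash
cat > loc.py <<'E'
q=np.radians(5.05);A=np.array([[np.cos(q),np.sin(q)],[-np.sin(q),np.cos(q)]])
def loc(m,n):
    m=m&np.isfinite(h);m=m&(cv2.morphologyEx(m.astype(np.uint8),cv2.MORPH_OPEN,np.ones((3,3)))>0)
    P=W[m];e=(P[:,:2]-[.6045,.2432])@A.T*1000+[70,0];E=np.c_[e,P[:,2]*1000]
    print(n,len(P),'x',np.percentile(e[:,0],[1,50,99]),'y',np.percentile(e[:,1],[0.3,99.7]),'z',np.percentile(E[:,2],[.3,50,99.7]));return E
def plane(E):
    c=E.mean(0);v=np.linalg.svd(E-c,full_matrices=False)[2][2];v*=np.sign(v[0]);print(' plane c',c,'n',v,'lean',np.arcsin(v[2]),'yaw',np.arctan2(v[1],v[0]),'v.c',v@c)
E
python3 - pics/s3.npz <<'E'
exec(open('m.py').read());exec(open('loc.py').read())
E=loc(C((405,90,545,212))&(h>.1)&(W[...,0]>.6),'panel'); plane(E[(abs(E[:,0]-np.median(E[:,0]))<6)])
E=loc(C((385,205,515,260))&(h>.05)&(h<.085),'lip')
E=E[E[:,0]>92];print(np.percentile(E[:,1],[.5,99.5]))
E
```

```text
panel 11314 x [ 72.6551  84.9842 139.7703] y [-77.3477  72.8236] z [132.7209 255.6966 398.3704]
 plane c [ 84.798   -3.9329 240.6537] n [ 1.      0.0004 -0.0021] lean -0.002081931168280629 yaw 0.00037690959874018567 v.c 84.29531892536258
lip 2329 x [ 53.8503  98.7802 107.104 ] y [-87.2758  82.0756] z [50.9156 64.7807 83.0248]
[-86.9599  81.5158]
```

>>> arm_command --plan '[{"tx": 0, "ty": 0, "tz": 0.02, "spin": 0, "hand": 0.0}, {"tx": 0, "ty": 0, "tz": 0.02, "spin": 0, "hand": 0.0}, {"tx": 0, "ty": 0, "tz": 0.014, "spin": 0, "hand": 0.0}, {"tx": 0, "ty": 0, "tz": 0.006, "spin": 0, "hand": 0.0}, {"tx": 0, "ty": 0, "tz": 0.004, "spin": 0, "hand": 0.0}, {"tx": 0, "ty": 0, "tz": 0.003, "spin": 0, "hand": 0.0}, {"tx": 0, "ty": 0, "tz": 0, "spin": 0, "hand": 0.0}]'

```text
clock: 15.55
tcp_pos: [0.6158, 0.2433, 0.2565]
ee_rot: [2.121, 2.317, 0.0]
contact_force: [0.4, 0.6, -4.0]
gripper_width: 0.0129
gripper_force: 58.7
```

```bash
python3 th.py
```

```text
L 0.22678072766775995 th 1.620506126630581 easel xyz 0.08126858234227682 -0.0009101587847324456 0.25650059049263874 w 0.012873783627848943 gf 58.6788672208786 F [ 0.4  0.6 -4. ] clk 15.55
```

>>> arm_command --plan '[{"tx": 0, "ty": 0, "tz": 0.002, "spin": 0, "hand": 0.0}, {"tx": 0, "ty": 0, "tz": 0.0015, "spin": 0, "hand": 0.0}, {"tx": 0, "ty": 0, "tz": 0.001, "spin": 0, "hand": 0.0}, {"tx": 0, "ty": 0, "tz": 0, "spin": 0, "hand": 0.0}]'

```text
clock: 16.05
tcp_pos: [0.6158, 0.2434, 0.2521]
ee_rot: [2.121, 2.317, 0.001]
contact_force: [-0.2, -0.4, -0.4]
gripper_width: 0.0129
gripper_force: 59.3
```

```bash
python3 th.py
```

```text
L 0.22242475316358928 th 1.6215938047064313 easel xyz 0.0812937579849357 -0.0008415327236808112 0.2521378442554562 w 0.012908996499424095 gf 59.31263029575348 F [-0.2 -0.4 -0.4] clk 16.05
```

>>> arm_command --plan '[{"tx": 0, "ty": -0.002, "tz": 0.0005, "spin": 0, "hand": 0.0}, {"tx": 0, "ty": -0.002, "tz": 0.0006, "spin": 0, "hand": 0.0}, {"tx": 0, "ty": -0.002, "tz": 0.0006, "spin": 0, "hand": 0.0}, {"tx": 0, "ty": 0, "tz": 0, "spin": 0, "hand": 0.0}]'

```text
clock: 16.55
tcp_pos: [0.6096, 0.2427, 0.2501]
ee_rot: [2.121, 2.318, -0.0]
contact_force: [0.0, -0.1, 1.1]
gripper_width: 0.0132
gripper_force: 59.5
```

```bash
python3 th.py; python3 - <<'E'
import numpy as np
px,pz=75.3,250.2
for i,t in enumerate([.02,.05,.08,.11,.14,.17,.2,.23,.26,.29,.32,.335]):
    s,c=np.sin(t),np.cos(t);Tx=82.3-200*s-14*c;Tz=57.4+200*c-14*s
    dep=min(7.2,7.2-(i+1)*.6) if i<7 else 3
    G=14/c+(19-dep+2*dep)*s/c; Z=Tz-dep;X=Tx+(G+1)/2
    print(t,'ty %.1f tz %.1f G %.1f'%(X-px,pz-Z,G)); px,pz=X,Z
E
```

```text
L 0.22017162317636615 th 1.5936279408977585 easel xyz 0.07502643681119323 -0.0009663551844079461 0.2501142398508076 w 0.013194666995975286 gf 59.512388706207275 F [ 0.  -0.1  1.1] clk 16.55
0.02 ty -3.2 tz -0.3 G 14.5
0.05 ty -5.6 tz 0.0 G 15.3
0.08 ty -5.6 tz 0.2 G 16.0
0.11 ty -5.6 tz 0.4 G 16.7
0.14 ty -5.6 tz 0.6 G 17.4
0.17 ty -5.5 tz 0.7 G 18.1
0.2 ty -5.5 tz 0.9 G 18.7
0.23 ty -5.4 tz 1.7 G 19.5
0.26 ty -5.3 tz 1.9 G 20.3
0.29 ty -5.2 tz 2.0 G 21.2
0.32 ty -5.2 tz 2.2 G 22.0
0.335 ty -2.6 tz 1.2 G 22.5
```

>>> arm_command --plan '[{"tx": 0, "ty": 0, "tz": 0, "spin": 0, "hand": 0.015}, {"tx": 0, "ty": 0, "tz": 0, "spin": 0, "hand": 0.0155}, {"tx": 0, "ty": -0.0016, "tz": -0.0002, "spin": 0, "hand": 0.0155}, {"tx": 0, "ty": -0.0016, "tz": 0, "spin": 0, "hand": 0.0155}, {"tx": 0, "ty": -0.0028, "tz": 0, "spin": 0, "hand": 0.016}, {"tx": 0, "ty": -0.0028, "tz": 0, "spin": 0, "hand": 0.0165}, {"tx": 0, "ty": -0.0028, "tz": 0.0001, "spin": 0, "hand": 0.017}, {"tx": 0, "ty": -0.0028, "tz": 0.0001, "spin": 0, "hand": 0.017}, {"tx": 0, "ty": 0, "tz": 0, "spin": 0, "hand": 0.017}]'

```text
clock: 17.68
tcp_pos: [0.5952, 0.2414, 0.2502]
ee_rot: [2.121, 2.318, -0.0]
contact_force: [-0.4, -0.6, -0.6]
gripper_width: 0.017
gripper_force: 0.2
```

```bash
python3 th.py; cat > chk.py <<'E'
import sys
from h import *
p,d=snap('scene',sys.argv[1]+'.png'); np.savez('pics/'+sys.argv[1]+'.npz',p=p,W=cloud('scene',d))
sys.argv[1]='pics/'+sys.argv[1]+'.npz'
exec(open('m.py').read());exec(open('loc.py').read())
m=C((395,70,545,240))&(h>.08)&(h<.235)&(W[...,0]>.535)&((p[...,2]-p[...,0]>15)|(p.min(-1)>120))
E=loc(m,'panel')
for _ in range(3):
    c=E.mean(0);v=np.linalg.svd(E-c,full_matrices=False)[2][2];E=E[abs((E-c)@v)<4]
plane(E);print('y at low/high',np.percentile(E[E[:,2]<110,1],[1,99]),np.percentile(E[E[:,2]>200,1],[1,99]), 'x on face at z=57.4:',c[0]-v[2]/v[0]*(57.4-c[2]))
E
python3 chk.py s4
```

```text
L 0.2204131690689624 th 1.5281579887412406 easel xyz 0.06060479618009047 -0.0009528902232667886 0.25021284077956346 w 0.016988392268829783 gf 0.15153244701650692 F [-0.4 -0.6 -0.6] clk 17.675
panel 2538 x [64.9321 73.572  78.0132] y [-77.1154  71.3653] z [ 80.5383 117.8911 233.1569]
 plane c [ 72.9146  -0.7798 130.8333] n [0.9975 0.0012 0.0712] lean 0.07130526571815261 yaw 0.0011867940525652433 v.c 82.04957454436915
y at low/high [-76.4334  69.6231] [-77.0396  71.176 ] x on face at z=57.4: 78.15971283220676
```

The tilt follows the hand: the panel leans 0.07, is square, and its foot is in place. I'll keep going.

>>> arm_command --plan '[{"tx": 0, "ty": -0.0028, "tz": 0.0002, "spin": 0, "hand": 0.0175}, {"tx": 0, "ty": -0.0028, "tz": 0.0002, "spin": 0, "hand": 0.0178}, {"tx": 0, "ty": -0.0028, "tz": 0.0003, "spin": 0, "hand": 0.0182}, {"tx": 0, "ty": -0.0028, "tz": 0.0003, "spin": 0, "hand": 0.0185}, {"tx": 0, "ty": -0.0028, "tz": 0.0004, "spin": 0, "hand": 0.0188}, {"tx": 0, "ty": -0.0028, "tz": 0.0004, "spin": 0, "hand": 0.0192}, {"tx": 0, "ty": -0.0028, "tz": 0.0005, "spin": 0, "hand": 0.0195}, {"tx": 0, "ty": -0.0028, "tz": 0.0005, "spin": 0, "hand": 0.02}, {"tx": 0, "ty": -0.0027, "tz": 0.0008, "spin": 0, "hand": 0.0205}, {"tx": 0, "ty": -0.0027, "tz": 0.0008, "spin": 0, "hand": 0.021}, {"tx": 0, "ty": -0.0027, "tz": 0.0009, "spin": 0, "hand": 0.0213}, {"tx": 0, "ty": -0.0027, "tz": 0.0009, "spin": 0, "hand": 0.0216}, {"tx": 0, "ty": 0, "tz": 0, "spin": 0, "hand": 0.0216}]'

```text
clock: 19.35
tcp_pos: [0.5622, 0.2385, 0.2439]
ee_rot: [2.121, 2.318, -0.0]
contact_force: [-1.2, 0.5, -0.1]
gripper_width: 0.0214
gripper_force: 0.3
```

```bash
python3 th.py; python3 chk.py s5
```

```text
L 0.21811288365142045 th 1.374289406527076 easel xyz 0.027414620914560747 -0.0009587486185131719 0.24391520633860395 w 0.02143612509702365 gf 0.2942932234145701 F [-1.2  0.5 -0.1] clk 19.35
panel 2890 x [33.0164 62.9413 73.2468] y [-77.029   71.7802] z [ 80.2641 116.4214 233.4996]
 plane c [ 59.4816  -0.4996 130.4595] n [0.9682 0.0023 0.2503] lean 0.25296178276159687 yaw 0.0023721381332669853 v.c 90.23771726589354
y at low/high [-76.2953  69.4035] [-77.0515  71.7233] x on face at z=57.4: 78.3674433830698
```

>>> arm_command --plan '[{"tx": 0, "ty": -0.0017, "tz": 0.0006, "spin": 0, "hand": 0.022}, {"tx": 0, "ty": -0.0017, "tz": 0.0006, "spin": 0, "hand": 0.0223}, {"tx": 0, "ty": -0.0017, "tz": 0.0006, "spin": 0, "hand": 0.0226}, {"tx": 0, "ty": -0.0017, "tz": 0.0006, "spin": 0, "hand": 0.023}, {"tx": 0, "ty": -0.0013, "tz": 0.0005, "spin": 0, "hand": 0.0235}, {"tx": 0, "ty": -0.0013, "tz": 0.0005, "spin": 0, "hand": 0.024}, {"tx": 0, "ty": -0.001, "tz": 0.0004, "spin": 0, "hand": 0.0245}, {"tx": 0, "ty": -0.001, "tz": 0.0004, "spin": 0, "hand": 0.025}, {"tx": 0, "ty": 0, "tz": 0, "spin": 0, "hand": 0.025}]'

```text
clock: 20.52
tcp_pos: [0.551, 0.2375, 0.2398]
ee_rot: [2.121, 2.318, 0.0]
contact_force: [-0.7, 0.7, -0.2]
gripper_width: 0.0249
gripper_force: 0.0
```

```bash
python3 th.py; python3 chk.py s6
```

```text
L 0.2165544486263206 th 1.3198434253759666 easel xyz 0.01622365640732086 -0.0009537197379820386 0.23977114694269047 w 0.024874384910006042 gf 0.0 F [-0.7  0.7 -0.2] clk 20.525
panel 2964 x [20.3364 58.9726 71.4937] y [-77.1464  71.8437] z [ 80.5594 116.3695 234.0853]
 plane c [ 54.2107  -0.9507 131.395 ] n [0.9494 0.002  0.3141] lean 0.31952524771489643 yaw 0.00209298857587864 v.c 92.73808481666438
y at low/high [-76.1836  69.8799] [-76.736   71.3651] x on face at z=57.4: 78.69295775165338
```

>>> arm_command --plan '[{"tx": 0, "ty": 0, "tz": 0, "spin": 0, "hand": 0.028}, {"tx": 0, "ty": 0, "tz": 0, "spin": 0, "hand": 0.032}, {"tx": 0, "ty": 0, "tz": 0, "spin": 0, "hand": 0.045}, {"tx": 0, "ty": 0, "tz": 0, "spin": 0, "hand": 0.06}, {"tx": 0, "ty": 0, "tz": 0, "spin": 0, "hand": 0.06}, {"tx": 0, "ty": 0, "tz": 0, "spin": 0, "hand": 0.06}, {"tx": 0, "ty": 0, "tz": -0.01, "spin": 0, "hand": 0.06}, {"tx": 0, "ty": 0, "tz": -0.02, "spin": 0, "hand": 0.06}, {"tx": 0, "ty": 0, "tz": -0.03, "spin": 0, "hand": 0.06}, {"tx": 0, "ty": 0, "tz": -0.03, "spin": 0, "hand": 0.06}, {"tx": 0, "ty": 0, "tz": -0.02, "spin": 0, "hand": 0.06}, {"tx": 0, "ty": 0, "tz": 0, "spin": 0, "hand": 0.06}]'

```text
clock: 22.08
tcp_pos: [0.5514, 0.2379, 0.3518]
ee_rot: [2.12, 2.316, 0.004]
contact_force: [0.0, 0.7, -1.7]
gripper_width: 0.0602
gripper_force: 0.0
```

```bash
python3 th.py; python3 chk.py s7
```

```text
L 0.32615337843775727 th 1.4064559637943124 easel xyz 0.01664077981317346 -0.0006339919800033737 0.3517589468646003 w 0.06024115213394354 gf 0.0 F [ 0.   0.7 -1.7] clk 22.075
panel 2917 x [21.1768 59.1328 71.832 ] y [-76.889   71.5516] z [ 80.2997 116.0948 233.389 ]
 plane c [ 54.5145  -0.8975 130.4691] n [0.9498 0.0016 0.313 ] lean 0.3183268769055465 yaw 0.0017263914707720174 v.c 92.60808483114803
y at low/high [-75.913   69.7616] [-76.6959  71.307 ] x on face at z=57.4: 78.59322665407865
```

View pics/s7.png

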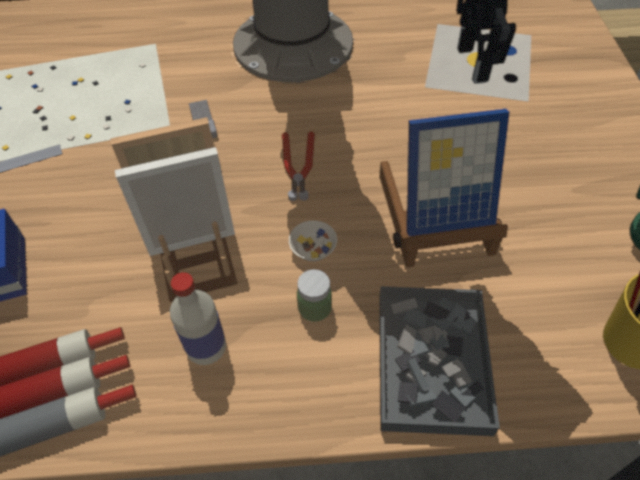

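The mosaic stands centred behind the lip at (408–507, 110–235), leaning 0.318 on the raised rest. The arm is clear and nothing else has moved.

```bash
python3 -c "from workcell import close_job; print(close_job())"
```

```text
the job is handed in; nothing more can be done
None
```

The job is handed in at about 22 s: the rest is up at its stop, and the mosaic stands on the ledge, centred, picture out, leaning 0.318 rad against the rest, with the other items unmoved in the final picture.

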